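# Slide two spice jars down a sloped rack tray

## Task

Put the two loose spice jars away in the sloped rack tray: set each one down on the open, raised half of the tray and slide it down the slope on its base, without lifting it over the lower half, until it rests against the backboard at the low end. In the end both jars stand side by side against the backboard, flat on the tray floor and let go. Do not tip a jar over, and leave the mug, egg timer and pepper grinder where they are.

Things in the scene. Friction and masses are not known exactly. Their poses are not given: they have to be found in the camera images.
- tray: Fixed sloped tray: grey floor, wooden side strips, wooden backboard across the low end, open raised end; 230 x 170 mm. Origin on the worktop under the middle of the floor; x level, pointing downhill, y across, z up. Floor 73 mm above the worktop at the raised end, 22 mm at the low end. Not slippery: a jar set on the slope stays; slide it down in the grip or push it low on its uphill side.
- tray_stop (a point): Floor point at the foot of the backboard's inner face, in the middle. Axes follow the slope (14 degrees, 0.245 rad): x downhill into the backboard, y across, z square to the floor. Floor: x from -0.210 to 0 (raised half: x below -0.105), y from -0.075 to 0.075. Backboard 70 mm high, square to the floor; side strips 26 mm above the floor.
- squat_jar: Squat glass jar with green contents and a golden lid, 45 mm diameter, 75 mm tall, 0.1 to 0.2 kg, standing on the worktop. Origin at the centre of its underside, z up through the lid. Solid and rigid; grasp round the body or lid.
- red_jar: Slender glass jar with red contents and a black lid, 41 mm diameter, 92 mm tall, 0.1 to 0.2 kg, standing on the worktop. Origin at the centre of its underside, z up through the lid. Solid and rigid; grasp round the body or lid.
- mug: Bystander: dotted white mug, 92 mm diameter (127 mm with handle), 93 mm tall. Origin at the centre of its underside.
- timer: Bystander: round egg timer, green below and white above, 62 mm diameter, 40 mm tall. Origin at the centre of its underside.
- pepper: Bystander: pepper grinder, grey below with a white top, 55 mm diameter, 149 mm tall. Origin at the centre of its underside.
Mind the look-alikes: they are no part of the job. What is shaped like the squat_jar but blue is not meant.

How it is judged (in metres and radians):
At the end, for the whole second after the job is handed in: Both jars stand flat on the tray floor (underside within 6 mm of it, axis within 7 degrees of square to it), each within 7 mm of touching the backboard and with its centre within 60 mm of the tray's midline, at rest and let go (x of squat_jar in the frame of tray_stop between -0.029 and 0 m and y of squat_jar in the frame of tray_stop between -0.06 and 0.06 m and z of squat_jar in the frame of tray_stop between -0.006 and 0.006 m and angle between the z axis of each of squat_jar, red_jar and the z axis of tray_stop, either way round below 0.12 rad and linear speed of each of squat_jar, red_jar below 0.02 m/s and contact force between each of squat_jar, red_jar and the fingers below 0.1 N and x of red_jar in the frame of tray_stop between -0.027 and 0 m and y of red_jar in the frame of tray_stop between -0.06 and 0.06 m and z of red_jar in the frame of tray_stop between -0.006 and 0.006 m).
It fails at once if a jar is more than 15 mm clear of the floor over the lower half of the tray (closer than 100 mm to the backboard): it must get there by sliding ((x of squat_jar in the frame of tray_stop between -0.1 and 0.03 m and y of squat_jar in the frame of tray_stop between -0.09 and 0.09 m and z of squat_jar in the frame of tray_stop above 0.015 m) or (x of red_jar in the frame of tray_stop between -0.1 and 0.03 m and y of red_jar in the frame of tray_stop between -0.09 and 0.09 m and z of red_jar in the frame of tray_stop above 0.015 m)).
It fails at once if a jar is tipped over (leans more than 45 degrees) (angle between any of squat_jar, red_jar's own z axis and vertical above 0.785 rad).
It fails at once if the mug, egg timer or pepper grinder is pushed more than 30 mm (distance of any of mug, timer, pepper from where it was at the start of the episode above 0.03 m).
It also fails if it takes over 48 s, if anything falls off the work surface, if the arm or the gripper's body presses on something with over 40 N, if the wrist force passes 120 N, or if a joint passes its speed limit or range.

## Robot

A 6-joint arm with a two-finger parallel gripper is mounted at the origin on a cart in front of the work surface, level with it; the furniture and walls round the work are solid. World frame = base frame: x ahead of the robot, y to its left, z up, the work surface at z = 0. Lengths are in mm, angles in rad, forces in N, time in s.
With the tool pointing down it reaches from about 300 to 775 mm from the base axis. Payload 14.6 kg.
Tool frame: the origin (TCP) lies between the finger pads; the fingertips stand 19 mm ahead of it and the grasp point (between the pads) is the TCP; x points along the fingers, y is the direction in which the jaws open and shut, and the axes are right-handed (so a half turn about x gives the same grasp; the last joint's range is limited). The gripper opens to 94 mm and grips with 3 to 60 N. Pads are 16 mm wide; open, the fingers measure 119 mm over their backs; the gripper's body (75 mm by 177 mm) begins 78 mm behind the grasp point.
Start: joints at [-1.198, 0.3, 1.521, -0, 1.321, -0.067], TCP at [234.159, -497.653, 224.446] pointing down, gripper open.
Joint ranges: [-3.03, 3.03], [-0.79, 2.21], [0.23, 2.52], [-1.04, 4.18], [0, 3.07], [-2.55, 2.55]. Speed limits (rad/s): [2.22, 2.22, 2.57, 3.14, 3.14, 3.14].

## Interface

Orientations are given as [roll, pitch, yaw] about the fixed x, y, z axes, in that order (R = Rz(yaw) Ry(pitch) Rx(roll)).
In Python, from cell import manip gives the robot as it stands.
- The arm moves only by the tool jog_arm, never from a script. Its argument "series" is one flat list of numbers, 7 for each row, row after row: the turn, a rotation vector about the world's x, y, z in rad, then the shift along the world's x, y, z in m, then the opening, from -1 (shut) to 1 (fully open). A call has 1 to 20 rows; each row is the pose to reach, as a shift and turn from the pose commanded when the call began; what a row does not reach only later rows make up. A row lasts 1/8 s, in which the tool goes at most 62.5 mm and 10.7 degrees, less where a joint would pass 70% of its speed; a pose out of reach is approached as far as the arm can. A call with a gripper value outside its range is refused whole. The fingers move at their own pace and stop on an object; "squeeze" is the grip in N (left out, the last holds). Time passes only in rows, so rows that repeat a pose let the fingers close. It gives the time, the measured TCP pose, the force and the opening at its end, in the units of the state.
- manip.read_state(): the state, without advancing time (a new reading comes with each control period).
- manip.camera(name): name is "scene" or "top"; returns a dict with "color" (384x512x3 uint8, blue, green, red), "range_z" (384x512 float32, mm along the optical axis (not along the pixel's ray), 0 where there is no reading), "fx", "fy", "cx", "cy" (pixels), "pose" (4x4, takes a point from camera to world coordinates). Camera axes: x right, y down, z forward; pixel columns grow to the right and rows downward; lengths in mm; the calibration is good to about 2 mm. A picture is of the moment at which its call begins.
- manip.sign_off(): hands the job in, once; it reports no verdict.
The state is a dict: "clock": time; "joints": joint angles; "qd": joint speeds; "effort": joint torques, N m; "eef_pos": TCP position; "eef_rot": TCP orientation; "wrist_force": force on the tool from outside, world axes, zero at the start; "moment": the same for the moment, N m; "finger_gap": finger opening in mm.
Only numpy, scipy, OpenCV 4.12 (cv2) and the standard library are available. Lean on these libraries where they do the work, as an engineer would, in place of code of your own. Each camera call takes 0.05 s, during which the arm holds its last target.

## Working session

There is one attempt and no reset: what is moved stays moved. The work goes in short steps, Python scripts to look and compute and a tool call to move; the robot and the scene stay as the last step left them, time stands still between calls to the robot, and variables do not carry over. Pictures are saved under pics/ and viewed, and the job is handed in when it is done.

Besides the shell and the picture viewer there is one more tool, called after "Request:" as name(argument=value, ...) on one line, values as JSON. jog_arm: Moves the arm, as the interface text tells. Its arguments: {"type":"object","properties":{"series":{"type":"array","items":{"type":"number"}},"squeeze":{"type":"number"}},"required":["series"]}

```bash
mkdir -p pics; ls; python3 - <<'E'
from cell import manip
import cv2,pickle,numpy as np
print(manip.read_state())
for n in("scene","top"):
    c=manip.camera(n); pickle.dump(c,open(f"{n}0.pkl","wb")); cv2.imwrite(f"pics/{n}0.png",c["color"])
    print(n,c["fx"],c["fy"],c["cx"],c["cy"]); print(np.round(c["pose"],3))
E
```

```text
pics
{'clock': 0.0, 'joints': array([-1.19763071e+00,  3.00497717e-01,  1.52157726e+00, -2.29759270e-05,
        1.32073424e+00, -6.65751301e-02]), 'qd': array([-0.00051586,  0.00016035,  0.00177945,  0.00061308,  0.00094236,
        0.00145378]), 'effort': array([ 1.05241812e-03, -5.31809485e+01, -3.52738595e+01,  7.08939414e-02,
        2.44259764e-02, -1.41385367e-04]), 'eef_pos': array([ 234.05151613, -497.43998319,  223.87334336]), 'eef_rot': array([-1.6190808 ,  1.56957955,  1.9622583 ]), 'wrist_force': array([0.06193354, 0.42417143, 0.33273388]), 'moment': array([-0.00865235,  0.0438463 , -0.01112688]), 'finger_gap': 94.0017880200921}
scene 372.47734930235737 372.47734930235737 251.22630724677236 189.3883398623807
[[ 9.86000e-01  1.32000e-01 -1.04000e-01  6.21617e+02]
 [ 1.68000e-01 -7.76000e-01  6.08000e-01 -7.37541e+02]
 [-0.00000e+00 -6.17000e-01 -7.87000e-01  9.54879e+02]
 [ 0.00000e+00  0.00000e+00  0.00000e+00  1.00000e+00]]
top 488.71932718834137 488.71932718834137 260.7937561285555 199.30054440867582
[[ 4.080000e-01 -7.150000e-01  5.670000e-01 -4.828860e+02]
 [-9.130000e-01 -3.140000e-01  2.610000e-01 -5.335060e+02]
 [-9.000000e-03 -6.240000e-01 -7.810000e-01  1.432118e+03]
 [ 0.000000e+00  0.000000e+00  0.000000e+00  1.000000e+00]]
```

View pics/scene0.png

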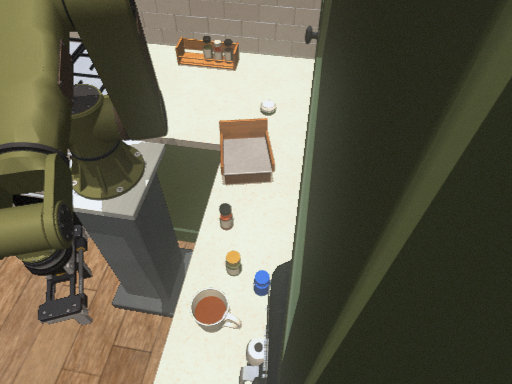

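View pics/top0.png

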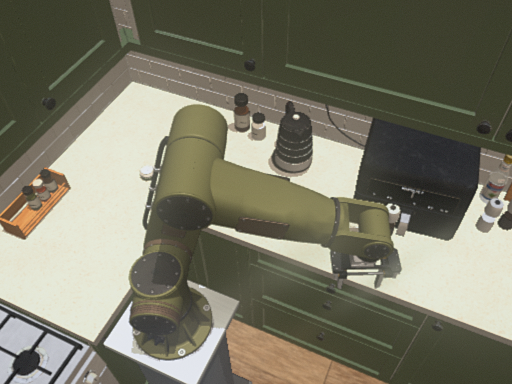

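The scene view shows the tray (about 246,155; backboard at the far end), red jar (226,215), squat jar (233,262), blue decoy (262,282), mug (210,310), pepper grinder (257,350) and timer (268,105). The arm blocks the workspace in the top view. I'll measure with the scene depth.

```bash
cat > h.py <<'E'
import numpy as np,cv2,pickle
def cloud(c):
    h,w=c["range_z"].shape; u,v=np.meshgrid(np.arange(w),np.arange(h)); z=c["range_z"].astype(float)
    P=np.stack([(u-c["cx"])/c["fx"]*z,(v-c["cy"])/c["fy"]*z,z],-1)
    W=P@c["pose"][:3,:3].T+c["pose"][:3,3]; W[z==0]=np.nan
    return W
E
python3 - <<'E'
from h import *
c=pickle.load(open("scene0.pkl","rb")); W=cloud(c)
im=c["color"][80:384,150:320]; 
cv2.imwrite("pics/z0.png",cv2.resize(im[:150],None,fx=4,fy=4,interpolation=cv2.INTER_CUBIC))
cv2.imwrite("pics/z1.png",cv2.resize(im[110:],None,fx=3,fy=3,interpolation=cv2.INTER_CUBIC))
for n,(u,v) in dict(red=(226,207),squat=(233,256),blue=(262,276),mug=(210,310),pep=(257,350),timer=(268,104),t1=(228,180),t2=(266,175),t3=(228,142),t4=(264,142),bb=(244,123),work=(200,230),work2=(285,200)).items(): print(n,np.round(W[v,u]))
# top-down height map
print(np.nanmedian(W[225:240,195:205].reshape(-1,3),0))
E
```

```text
red [ 447. -144.   89.]
squat [ 496. -286.   75.]
blue [ 579. -328.   73.]
mug [ 466. -428.   52.]
pep [ 597. -526.  147.]
timer [494. 392.  35.]
t1 [418.   9.  21.]
t2 [537.  41.  32.]
t3 [383. 176.  25.]
t4 [508. 193.  29.]
bb [432. 227.  75.]
work [ 369. -177.   -3.]
work2 [609. -25.   0.]
[ 370.52122036 -170.00654604   -3.10494666]
```

View pics/z0.png

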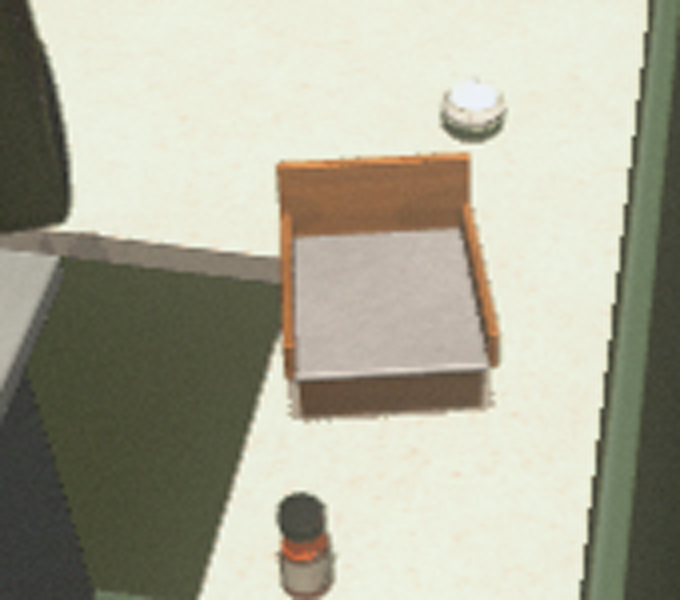

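View pics/z1.png

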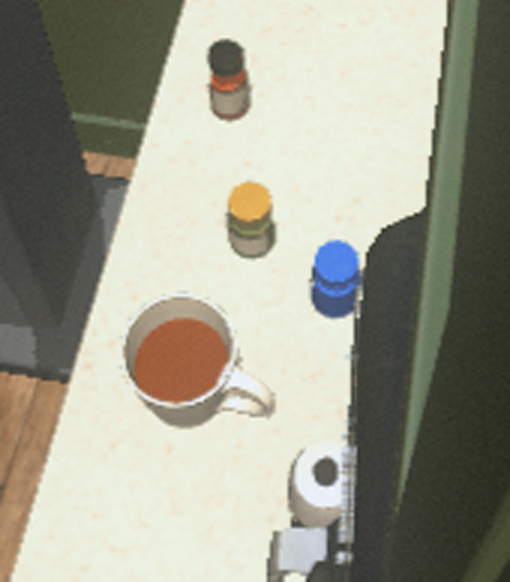

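```bash
cat > meas.py <<'E'
from h import *
c=pickle.load(open("scene0.pkl","rb")); W=cloud(c); hsv=cv2.cvtColor(c["color"],cv2.COLOR_BGR2HSV)
ok=np.isfinite(W[...,0])
# worktop plane offset
wk=ok&(abs(W[...,2])<12)&(W[...,0]>380)&(W[...,0]<620)&(W[...,1]>-350)&(W[...,1]<420)
A=np.c_[W[wk][:,:2],np.ones(wk.sum())]; p=np.linalg.lstsq(A,W[wk][:,2],rcond=None)[0]; print("work plane",p, "at (450,100)",p@[450,100,1])
def lid(u,v,h,name):
    m=np.zeros(ok.shape,bool); m[v-14:v+15,u-14:u+15]=1
    m&=ok&(abs(W[...,2]-h)<6)
    P=W[m][:,:2]
    (cx,cy),r=cv2.minEnclosingCircle(P.astype(np.float32)); print(name,len(P),P.mean(0).round(1),(round(cx,1),round(cy,1)),round(r,1),"z",np.median(W[m][:,2]))
lid(226,209,88,"red");lid(233,257,73,"squat");lid(262,277,73,"blue");lid(268,104,38,'timer')
# tray floor
m=np.zeros(ok.shape,bool);m[136:172,224:272]=1
m&=ok&(hsv[...,1]<60)&(hsv[...,2]<200)&(W[...,2]>10)
P=W[m]
for _ in range(4):
    ct=P.mean(0); n=np.linalg.svd(P-ct)[2][2]; n*=np.sign(n[2]); d=(W-ct)@n
    P=W[m&(abs(d)<3)]
print("floor",len(P),ct,n,"tilt",np.arccos(n[2]),"rms",np.std((P-ct)@n))
dh=n[:2]/np.linalg.norm(n[:2]); print("downhill azimuth",np.arctan2(dh[1],dh[0]))
xs=np.array([dh[0]*np.cos(.245),dh[1]*np.cos(.245),-np.sin(.245)]); zs=np.array([dh[0]*np.sin(.245),dh[1]*np.sin(.245),np.cos(.245)]); ys=np.cross(zs,xs)
q=(P-ct)@np.c_[xs,ys]
print("extent x",np.percentile(q[:,0],[0,1,99,100]),"y",np.percentile(q[:,1],[0,1,99,100]))
(cxy,wh,an)=cv2.minAreaRect(P[:,:2].astype(np.float32)); print(cxy,wh,an)
np.savez("fl.npz",ct=ct,n=n)
E
python3 meas.py
```

```text
work plane [-0.00188064 -0.00114886 -0.84972616] at (450,100) -1.8109025607970963
red 115 [ 446.1 -150. ] (446.2, -148.1) 18.1 z 89.79474269808975
squat 159 [ 495.9 -288.2] (496.7, -286.6) 20.0 z 72.98265387193555
blue 175 [ 579.7 -330.7] (579.3, -330.2) 19.6 z 73.03945803655938
timer 81 [493.5 394.3] (493.8, 395.6) 26.3 z 36.07234042899097
floor 1423 [459.82677339 104.79203089  47.32089199] [-0.05883965  0.23691649  0.9697466 ] tilt 0.24660569630386678 rms 1.209202848564677
downhill azimuth 1.8142271612955847
extent x [-99.26032279 -95.21047174 108.99886561 114.29512752] y [-75.3773457  -73.81419401  72.97383301  74.2398426 ]
(459.73419189453125, 111.8828125) (149.1585693359375, 204.97885131835938) 13.063389778137207
```

```bash
cat >> meas.py <<'E'
print("----")
m=np.zeros(ok.shape,bool);m[118:140,218:272]=1
wd=m&ok&(hsv[...,1]>90)
best=None
rng=np.random.default_rng(0);Q=W[wd]
for _ in range(500):
    s=Q[rng.choice(len(Q),3,False)]; nn=np.cross(s[1]-s[0],s[2]-s[0]); 
    if np.linalg.norm(nn)<1: continue
    nn/=np.linalg.norm(nn); k=abs((Q-s[0])@nn)<2.5
    if best is None or k.sum()>best.sum(): best=k
B=Q[best]; bc=B.mean(0); bn=np.linalg.svd(B-bc)[2][2]; bn*=np.sign(bn[1])
print("backboard",len(Q),len(B),bc,bn,"az",np.arctan2(bn[1],bn[0]),"tilt",np.arcsin(bn[2]))
# side strip edges of floor: lines in the floor plane
for az in (1.799,1.807,1.8142):
  dh=np.array([np.cos(az),np.sin(az)])
  xs=np.r_[dh*np.cos(.245),-np.sin(.245)];zs=np.r_[dh*np.sin(.245),np.cos(.245)];ys=np.cross(zs,xs)
  q=(P-ct)@np.c_[xs,ys,zs]
  for lo in range(-90,110,40):
    s=q[(q[:,0]>lo)&(q[:,0]<lo+20)]; print(az,lo,s[:,1].min().round(1),s[:,1].max().round(1))
  print("bb x in this frame",(bc-ct)@xs,(bc-ct)@zs)
E
python3 meas.py | sed -n '/----/,$p'
```

```text
----
backboard 888 599 [431.70254878 220.40803252  56.02489963] [-0.23535648  0.94054999 -0.24489396] az 1.8159941037471536 tilt -0.24741031839818317
1.799 -90 -75.5 73.0
1.799 -50 -76.1 73.1
1.799 -10 -74.9 73.1
1.799 30 -74.3 73.0
1.799 70 -71.5 73.0
bb x in this frame 113.31676682657933 37.30369423943264
1.807 -90 -74.8 73.7
1.807 -50 -75.7 73.4
1.807 -10 -74.9 73.1
1.807 30 -74.6 72.7
1.807 70 -72.1 72.5
bb x in this frame 113.3226928790775 37.30517588690404
1.8142 -90 -74.2 74.2
1.8142 -50 -75.4 73.7
1.8142 -10 -75.0 73.0
1.8142 30 -74.9 72.5
1.8142 70 -72.7 72.0
bb x in this frame 113.32170981777288 37.30493009929135
```

```bash
cat >> h.py <<'E'
from scipy.spatial.transform import Rotation as R
az=1.81
dh=np.array([np.cos(az),np.sin(az)])
xs=np.r_[dh*np.cos(.245),-np.sin(.245)];zs=np.r_[dh*np.sin(.245),np.cos(.245)];ys=np.cross(zs,xs)
ct=np.array([459.83,104.79,49.2])
stop=ct+112.5*xs-.7*ys
T=np.c_[xs,ys,zs]
def pt(x,y,z): return stop+T@np.array([x,y,z])
# tool orientations: x=approach, y=jaw
def tool(ap,jaw):
    ap=ap/np.linalg.norm(ap); return R.from_matrix(np.c_[ap,jaw,np.cross(ap,jaw)])
E
python3 - <<'E'
from h import *
from cell import manip
s=manip.read_state(); r0=R.from_euler('xyz',s['eef_rot']); print(r0.as_matrix().round(3)); print("stop",stop)
for sg in(1,-1):
    J=sg*ys; rd=tool(np.array([0,0,-1.]),J); rt=tool(-zs,J)
    print(sg,(rd*r0.inv()).as_rotvec().round(4),(rt*rd.inv()).as_rotvec().round(4))
for x in(-170,-150,-22.5):
  for y in(-40,40): print(x,y,pt(x,y,50).round(1), (pt(x,y,0)).round(1))
W=cloud(pickle.load(open("scene0.pkl","rb")))
for (u,v) in ((300,330),(285,320),(310,200),(330,150),(320,60)): print(u,v,W[v,u].round())
E
```

```text
[[-0.     0.426 -0.905]
 [ 0.001 -0.905 -0.426]
 [-1.    -0.001 -0.   ]]
stop [434.6515261  210.98873857  21.91241346]
1 [-1.0000e-03  5.0000e-04 -1.7714e+00] [-0.238 -0.058 -0.   ]
-1 [-5.0000e-04 -1.0000e-03  1.3702e+00] [-0.238 -0.058  0.   ]
-170 -40 [509.7  72.  111.7] [512.6  60.2  63.1]
-170 40 [432.   53.1 111.7] [434.9  41.3  63.1]
-150 -40 [505.1  90.9 106.8] [508.   79.1  58.3]
-150 40 [427.4  71.9 106.8] [430.3  60.1  58.3]
-22.5 -40 [475.8 211.   75.9] [478.7 199.3  27.4]
-22.5 40 [398.1 192.1  75.9] [401.  180.3  27.4]
300 330 [ 635. -676.  768.]
285 320 [ 636. -583.  513.]
310 200 [ 646. -465.  597.]
330 150 [ 646. -541.  759.]
320 60 [ 644. -111.  560.]
```

Request:
jog_arm(series=[0,0,0.171,0.033,0.026,0,1,0,0,0.342,0.066,0.052,0,1,0,0,0.513,0.098,0.079,0,1,0,0,0.685,0.131,0.105,0,1,0,0,0.856,0.164,0.131,0,1,0,0,1.027,0.197,0.158,0,1,0,0,1.199,0.23,0.184,0,1,0,0,1.37,0.2623,0.2107,0,1,0,0,1.37,0.2623,0.2107,0,1,0,0,1.37,0.2623,0.2107,0,1], squeeze=20)

```text
clock: 1.35
eef_pos: [496.0, -287.2, 224.1]
eef_rot: [-2.18, 1.57, 2.769]
wrist_force: [-1.0, -0.3, -0.5]
finger_gap: 93.8
```

```bash
python3 - <<'E'
from h import *
from cell import manip
s=manip.read_state(); print(s['clock'],s['eef_pos'],s['joints'].round(3),R.from_euler('xyz',s['eef_rot']).as_matrix().round(3),s['wrist_force'])
for n in("scene","top"):
    c=manip.camera(n); pickle.dump(c,open(f"{n}1.pkl","wb")); cv2.imwrite(f"pics/{n}1.png",c["color"])
E
```

```text
1.35 [ 496.03192764 -287.19386479  224.14340889] [-0.589  0.352  1.453 -0.     1.337 -0.826] [[-0.001  0.972  0.235]
 [ 0.     0.235 -0.972]
 [-1.    -0.001 -0.   ]] [-1.03026113 -0.31350093 -0.48825199]
```

View pics/top1.png

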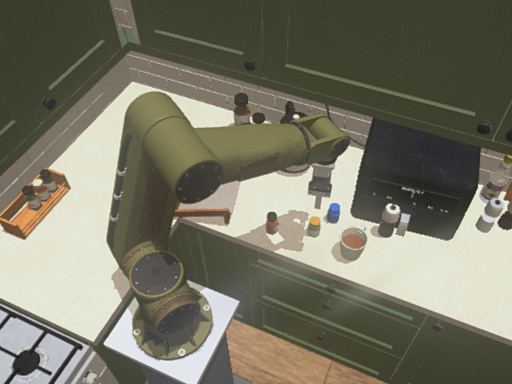

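View pics/scene1.png

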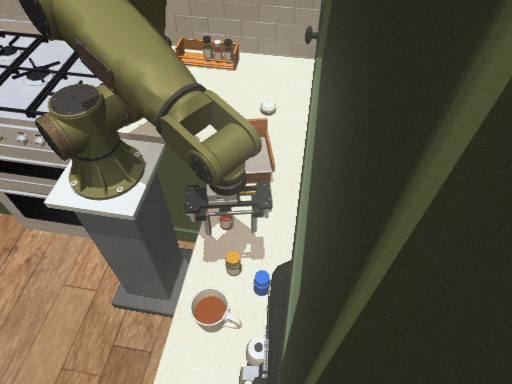

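The top view now shows the red lid (272,216), squat lid (314,221), blue (334,209) and mug (353,240). The gripper is above the squat jar. I'll cross-check the jar positions by casting rays through both views.

```bash
cat >> h.py <<'E'
def ray(c,u,v,z):
    d=c["pose"][:3,:3]@np.array([(u-c["cx"])/c["fx"],(v-c["cy"])/c["fy"],1]); o=c["pose"][:3,3]
    return o+d*(z-o[2])/d[2]
E
python3 - <<'E'
from h import *
c=pickle.load(open("top1.pkl","rb")); W=cloud(c); hsv=cv2.cvtColor(c["color"],cv2.COLOR_BGR2HSV)
print("blank work",np.nanmedian(W[195:215,245:260].reshape(-1,3),0))
def go(c,u,v,f,z):
    hsv=cv2.cvtColor(c["color"],cv2.COLOR_BGR2HSV); m=f(hsv).astype(np.uint8); k=np.zeros_like(m);k[v-12:v+13,u-12:u+13]=1; m&=k
    n,l,st,ce=cv2.connectedComponentsWithStats(m); i=1+np.argmax(st[1:,4]); print(st[i],ce[i].round(1),ray(c,*ce[i],z).round(1))
gold=lambda h:(h[...,0]>12)&(h[...,0]<30)&(h[...,1]>140)&(h[...,2]>120)
dark=lambda h:(h[...,2]<75)
go(c,314,221,gold,73); go(c,272,216,dark,90)
c=pickle.load(open("scene0.pkl","rb"));go(c,233,257,gold,72); go(c,226,209,dark,88)
E
```

```text
blank work [521.72884175 -34.534393    -1.72098502]
[311 217   9   8  54] [314.6 220.2] [ 494.3 -286.3   73. ]
[270 213   1   1   1] [270. 213.] [ 449.3 -138.7   90. ]
[227 251  13  13 127] [232.8 256.8] [ 495.2 -286.7   72. ]
[220 211   4   4   5] [221.8 212.6] [ 439.6 -164.    88. ]
```

Request:
jog_arm(series=[0,0,0,-0.0005,0,-0.05,1,0,0,0,-0.0005,0,-0.1,1,0,0,0,-0.0005,0,-0.145,1,0,0,0,-0.0005,0,-0.172,1,0,0,0,-0.0005,0,-0.172,1,0,0,0,-0.0005,0,-0.172,0.3,0,0,0,-0.0005,0,-0.172,-1,0,0,0,-0.0005,0,-0.172,-1,0,0,0,-0.0005,0,-0.172,-1,0,0,0,-0.0005,0,-0.172,-1,0,0,0,-0.0005,0,-0.172,-1,0,0,0,-0.0005,0,-0.172,-1], squeeze=20)

```text
clock: 2.95
eef_pos: [496.0, -286.9, 52.5]
eef_rot: [-1.039, 1.571, -2.371]
wrist_force: [-0.4, -0.4, 1.5]
finger_gap: 43.7
```

```bash
python3 - <<'E'
from h import *
c0=np.array([496.0,-287,52.45])
for x,h in((-150,30),(-150,2),(-150,0),(-90,0),(-40,0),(-22.5,0)): 
    p=pt(x,-40,52.5+h); print(x,h,p.round(1),(p-c0).round(1))
print(xs,zs)
E
```

```text
-150 30 [503.2  98.5 138.3] [  7.2 385.5  85.9]
-150 2 [504.9  91.9 111.2] [  8.9 378.9  58.7]
-150 0 [505.   91.5 109.2] [  9.  378.5  56.8]
-90 0 [491.2 148.   94.7] [ -4.8 435.   42.2]
-40 0 [479.7 195.1  82.5] [-16.3 482.1  30.1]
-22.5 0 [475.7 211.6  78.3] [-20.3 498.6  25.9]
[-0.22985371  0.94251456 -0.24255632] [-0.05746864  0.23565001  0.97013732]
```

Request:
jog_arm(series=[0,0,0,0,0,0.03,-1,0,0,0,0,0,0.07,-1,0,0,0,0,0,0.11,-1,0,0,0,0,0,0.13,-1,0,0,0,0,0,0.13,-1], squeeze=25)

```text
clock: 3.58
eef_pos: [496.3, -287.2, 183.5]
eef_rot: [0.748, 1.568, -0.584]
wrist_force: [0.7, 0.2, -0.4]
finger_gap: 44.0
```

Request:
jog_arm(series=[-0.024,-0.006,0,0.001,0.03,0,-1,-0.054,-0.013,0,0.002,0.075,0,-1,-0.083,-0.02,0,0.003,0.12,0,-1,-0.113,-0.028,0,0.004,0.165,0,-1,-0.143,-0.035,0,0.005,0.21,0,-1,-0.173,-0.042,0,0.006,0.26,0,-1,-0.203,-0.049,0,0.007,0.31,0,-1,-0.225,-0.055,0,0.0072,0.355,-0.015,-1,-0.238,-0.058,0,0.0072,0.3855,-0.044,-1,-0.238,-0.058,0,0.0072,0.3855,-0.044,-1,-0.238,-0.058,0,0.0072,0.3855,-0.044,-1])

```text
clock: 4.95
eef_pos: [503.1, 98.1, 138.1]
eef_rot: [-0.004, 1.326, -1.335]
wrist_force: [-0.7, 0.5, -0.5]
finger_gap: 43.6
```

```bash
python3 - <<'E'
from h import *
from cell import manip
s=manip.read_state(); print(s['clock'],s['eef_pos'],s['joints'].round(3),(R.from_euler('xyz',s['eef_rot']).as_matrix().T@T).round(3),s['wrist_force'],s['finger_gap'])
for n in("scene","top"):
    c=manip.camera(n); pickle.dump(c,open(f"{n}2.pkl","wb")); cv2.imwrite(f"pics/{n}2.png",c["color"])
c=pickle.load(open("scene2.pkl","rb"))["color"];cv2.imwrite("pics/scene2z.png",cv2.resize(c[60:240,150:330],None,fx=3.3,fy=3.3,interpolation=cv2.INTER_CUBIC))
E
```

```text
4.95 [503.0614189   98.0742115  138.09000389] [ 0.24   0.32   1.728 -0.274  1.111  0.125] [[ 0.     0.001 -1.   ]
 [ 0.    -1.    -0.001]
 [-1.    -0.    -0.   ]] [-0.684364    0.54429253 -0.54592412] 43.6039440732118
```

View pics/scene2z.png

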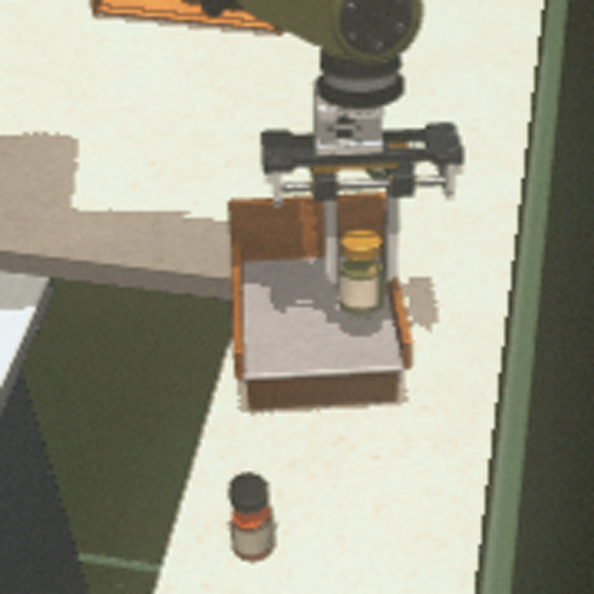

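View pics/top2.png

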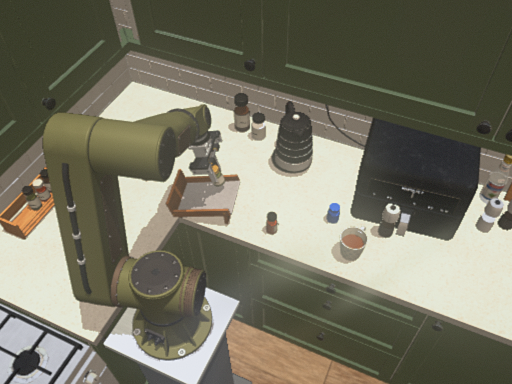

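The squat jar is held square above the raised half, about 12 mm inside the right strip in both views. Next I'll lower it until contact.

Request:
jog_arm(series=[0,0,0,0.0009,-0.0035,-0.0146,-1,0,0,0,0.0015,-0.006,-0.0247,-1,0,0,0,0.0016,-0.0064,-0.0262,-1,0,0,0,0.0016,-0.0064,-0.0262,-1,0,0,0,0.0016,-0.0064,-0.0262,-1])

```text
clock: 5.68
eef_pos: [504.9, 92.2, 112.5]
eef_rot: [0.002, 1.326, -1.33]
wrist_force: [-0.4, 0.2, -2.0]
finger_gap: 43.7
```

Request:
jog_arm(series=[0,0,0,0.0001,-0.0003,-0.001,-1,0,0,0,0.0001,-0.0003,-0.001,-1,0,0,0,0.0001,-0.0003,-0.001,-1])

```text
clock: 6.05
eef_pos: [504.9, 91.9, 111.3]
eef_rot: [0.0, 1.326, -1.331]
wrist_force: [-0.1, 0.7, -0.2]
finger_gap: 44.0
```

Request:
jog_arm(series=[0,0,0,0.0001,-0.0003,-0.001,-1,0,0,0,0.0001,-0.0003,-0.001,-1,0,0,0,0.0001,-0.0003,-0.001,-1])

```text
clock: 6.42
eef_pos: [505.0, 91.6, 110.3]
eef_rot: [0.0, 1.326, -1.332]
wrist_force: [-0.3, -1.1, -1.5]
finger_gap: 43.6
```

Request:
jog_arm(series=[0,0,0,0.0001,-0.0002,-0.001,-1,0,0,0,0.0001,-0.0002,-0.001,-1,0,0,0,0.0001,-0.0002,-0.001,-1])

```text
clock: 6.8
eef_pos: [505.1, 91.5, 109.9]
eef_rot: [0.002, 1.326, -1.33]
wrist_force: [-5.4, 1.6, 8.0]
finger_gap: 43.8
```

Request:
jog_arm(series=[0,0,0,0.0001,-0.0002,-0.001,-1,0,0,0,0.0001,-0.0002,-0.001,-1,0,0,0,0.0001,-0.0002,-0.001,-1])

```text
clock: 7.18
eef_pos: [505.1, 91.5, 109.9]
eef_rot: [0.003, 1.326, -1.329]
wrist_force: [-11.4, 2.8, 20.0]
finger_gap: 43.8
```

Request:
jog_arm(series=[0,0,0,-0.0001,0.0003,0.0013,-1,0,0,0,-0.0001,0.0003,0.0013,-1])

```text
clock: 7.42
eef_pos: [505.2, 91.5, 109.9]
eef_rot: [0.002, 1.326, -1.33]
wrist_force: [-3.3, 1.4, 6.5]
finger_gap: 43.8
```

Request:
jog_arm(series=[0,0,0,-0.0023,0.0094,-0.0024,-1,0,0,0,-0.0046,0.0188,-0.0049,-1,0,0,0,-0.0069,0.0283,-0.0073,-1,0,0,0,-0.0069,0.0283,-0.0073,-1])

```text
clock: 7.92
eef_pos: [498.4, 120.5, 102.4]
eef_rot: [0.005, 1.326, -1.326]
wrist_force: [0.3, 4.3, 4.0]
finger_gap: 44.1
```

Request:
jog_arm(series=[0,0,0,-0.0023,0.0094,-0.0024,-1,0,0,0,-0.0046,0.0189,-0.0049,-1,0,0,0,-0.0069,0.0283,-0.0073,-1,0,0,0,-0.0069,0.0283,-0.0073,-1])

```text
clock: 8.43
eef_pos: [491.6, 148.6, 95.2]
eef_rot: [0.004, 1.326, -1.327]
wrist_force: [-0.6, 3.2, 4.7]
finger_gap: 43.5
```

```bash
cat > st.py <<'E'
from h import *
from cell import manip
s=manip.read_state(); print(s['clock'].round(2) if hasattr(s['clock'],'round') else s['clock'],"tray frame TCP",(T.T@(s['eef_pos']-stop)).round(2),"F tray",(T.T@s['wrist_force']).round(1),"gap",s['finger_gap'])
print((R.from_euler('xyz',s['eef_rot']).as_matrix().T@T).round(3).tolist())
E
python3 st.py
```

```text
8.425 tray frame TCP [-89.7  -40.49  53.09] F tray [ 2.  -0.2  5.3] gap 43.53620114790996
[[0.0, -0.001, -1.0], [0.0, -1.0, 0.001], [-1.0, -0.0, -0.0]]
```

Request:
jog_arm(series=[0,0,0,-0.0025,0.0104,-0.0027,-1,0,0,0,-0.0051,0.0207,-0.0053,-1,0,0,0,-0.0076,0.0311,-0.008,-1,0,0,0,-0.0101,0.0415,-0.0107,-1,0,0,0,-0.0126,0.0518,-0.0133,-1,0,0,0,-0.0126,0.0518,-0.0133,-1])

```text
clock: 9.18
eef_pos: [478.9, 200.4, 81.8]
eef_rot: [0.004, 1.326, -1.328]
wrist_force: [0.4, 3.1, 5.1]
finger_gap: 43.6
```

```bash
python3 st.py; python3 - <<'E'
from h import *
from cell import manip
c=manip.camera("scene")["color"];cv2.imwrite("pics/scene3z.png",cv2.resize(c[60:200,170:330],None,fx=4,fy=4,interpolation=cv2.INTER_CUBIC))
E
```

```text
9.175 tray frame TCP [-34.63 -40.45  53.06] F tray [ 1.5 -1.1  5.6] gap 43.568027485991664
[[0.0, -0.001, -1.0], [0.0, -1.0, 0.001], [-1.0, -0.0, -0.0]]
```

View pics/scene3z.png

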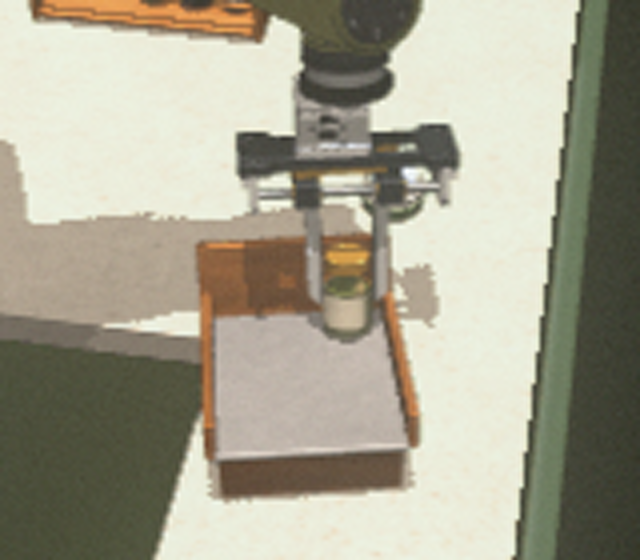

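The jar is upright on the floor, close to the backboard. I'll slide it the rest of the way until it touches.

Request:
jog_arm(series=[0,0,0,-0.001,0.0038,-0.001,-1,0,0,0,-0.0018,0.0075,-0.0019,-1,0,0,0,-0.0021,0.0085,-0.0022,-1,0,0,0,-0.0021,0.0085,-0.0022,-1])

```text
clock: 9.72
eef_pos: [477.1, 208.0, 80.0]
eef_rot: [0.004, 1.325, -1.328]
wrist_force: [0.5, -1.7, 8.3]
finger_gap: 43.8
```

```bash
python3 st.py
```

```text
9.725 tray frame TCP [-26.64 -40.49  53.18] F tray [-3.8 -0.1  7.6] gap 43.79807892379795
[[-0.001, -0.001, -1.0], [-0.001, -1.0, 0.001], [-1.0, 0.001, 0.001]]
```

Request:
jog_arm(series=[0,0,0,-0.0005,0.0019,-0.0005,-1,0,0,0,-0.0007,0.0028,-0.0007,-1,0,0,0,-0.0007,0.0028,-0.0007,-1])

```text
clock: 10.1
eef_pos: [476.4, 210.8, 79.2]
eef_rot: [0.004, 1.325, -1.328]
wrist_force: [0.8, -3.1, 8.0]
finger_gap: 43.6
```

```bash
python3 st.py
```

```text
10.1 tray frame TCP [-23.7  -40.5   53.17] F tray [-5.  -0.1  6.9] gap 43.635477609030985
[[-0.001, -0.001, -1.0], [-0.001, -1.0, 0.001], [-1.0, 0.001, 0.001]]
```

Request:
jog_arm(series=[0,0,0,0,0,0,0.1,0,0,0,0,0,0,0.4,0,0,0,0,0,0,0.4,0,0,0,0,0,0,0.4])

```text
clock: 10.6
eef_pos: [475.8, 211.1, 78.6]
eef_rot: [-0.001, 1.326, -1.333]
wrist_force: [0.4, 0.3, 0.3]
finger_gap: 65.9
```

```bash
python3 st.py
```

```text
10.6 tray frame TCP [-23.09 -40.01  52.7 ] F tray [ 0.2 -0.4  0.3] gap 65.90539097563278
[[-0.0, 0.0, -1.0], [-0.0, -1.0, -0.0], [-1.0, 0.0, 0.0]]
```

Request:
jog_arm(series=[0,0,0,-0.0015,0.006,0.025,0.4,0,0,0,-0.0045,0.0184,0.076,0.4,0,0,0,-0.006,0.023,0.11,0.4,0,0,0,-0.006,-0.02,0.13,1,0,0,0,-0.006,-0.06,0.13,1])

```text
clock: 11.22
eef_pos: [470.2, 150.5, 210.2]
eef_rot: [0.011, 1.326, -1.32]
wrist_force: [0.1, 1.3, 0.3]
finger_gap: 82.6
```

```bash
python3 st.py; python3 - <<'E'
from h import *
from cell import manip
for n in("scene","top"):
    c=manip.camera(n); pickle.dump(c,open(f"{n}4.pkl","wb"))
    a=c["color"]; a=a[60:230,170:330] if n=="scene" else a[100:260,120:320]
    cv2.imwrite(f"pics/{n}4z.png",cv2.resize(a,None,fx=3.5,fy=3.5,interpolation=cv2.INTER_CUBIC))
E
```

```text
11.225 tray frame TCP [-110.87  -20.16  166.38] F tray [ 1.2 -0.4  0.6] gap 82.61886648967393
[[0.0, -0.003, -1.0], [0.0, -1.0, 0.003], [-1.0, -0.0, -0.0]]
```

View pics/scene4z.png

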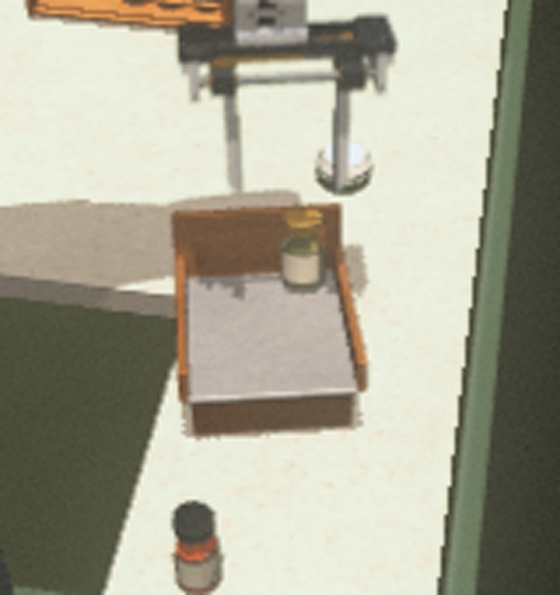

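View pics/top4z.png

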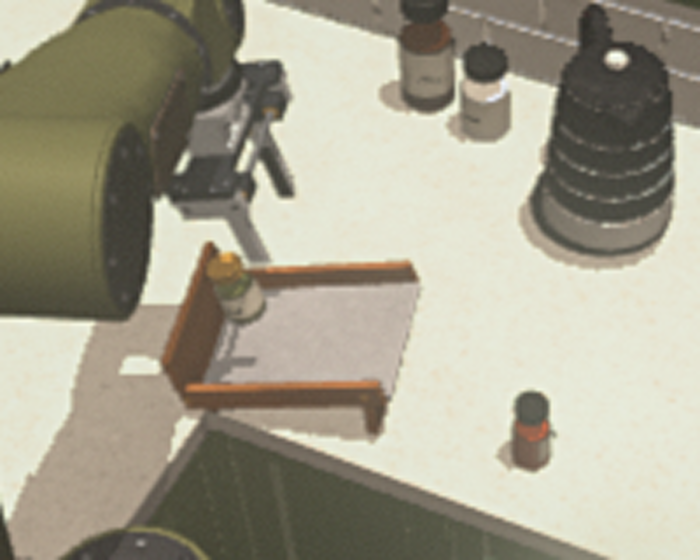

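The squat jar stands against the backboard in both views. I'll measure the gap, and refine the red jar's position from the top view.

```bash
cat > m4.py <<'E'
from h import *
import sys
k=sys.argv[1]
for n in("scene","top"):
    c=pickle.load(open(f"{n}{k}.pkl","rb")); W=cloud(c)+np.array([0,0,1.8]); Q=(W-stop)@T
    h=cv2.cvtColor(c["color"],cv2.COLOR_BGR2HSV)
    gold=(h[...,0]>12)&(h[...,0]<32)&(h[...,1]>130)&(h[...,2]>110)
    m=gold&(abs(Q[...,0]+40)<60)&(abs(Q[...,1])<75)&(abs(Q[...,2]-74)<5)
    P=Q[m]; cc,r=cv2.minEnclosingCircle(P[:,:2].astype(np.float32)) if len(P)>2 else (0,0)
    v,u=np.nonzero(m); print(n,"squat lid top",len(P),P.mean(0).round(1),P.min(0).round(1),P.max(0).round(1),cc,r)
    if len(u):
        o=c["pose"][:3,3];d=c["pose"][:3,:3]@np.array([(u.mean()-c["cx"])/c["fx"],(v.mean()-c["cy"])/c["fy"],1])
        t=(75-(o-stop)@T[:,2])/(d@T[:,2]); print("  ray centre",(T.T@(o+d*t-stop)).round(1))
    # red jar
    m=np.isfinite(W[...,0])&(abs(W[...,2]-91)<4)&(abs(W[...,0]-446)<40)&(abs(W[...,1]+148)<40)
    if m.any():
        P=W[m][:,:2];print("  red lid",len(P),P.mean(0).round(1),P.min(0).round(1),P.max(0).round(1)); v,u=np.nonzero(m); print("  ray",ray(c,u.mean(),v.mean(),91).round(1))
E
python3 m4.py 4
```

```text
scene squat lid top 43 [-23.2 -34.2  74.1] [-44.1 -58.4  69.9] [ 6.  61.1 76.7] (-11.135245323181152, 1.3770484924316406) 60.319278717041016
  ray centre [-27.9 -33.9  75. ]
  red lid 106 [ 445.8 -149. ] [ 428.5 -166.2] [ 461.9 -131.1]
  ray [ 446.1 -149.9   91. ]
top squat lid top 37 [-20.3 -33.9  75. ] [-39.8 -59.   70.1] [ 3.9 25.9 78.7] (-9.65323543548584, -16.55398178100586) 44.43907165527344
  ray centre [-21.1 -32.2  75. ]
  red lid 61 [ 440.7 -147.5] [ 422.4 -164. ] [ 458.4 -130. ]
  ray [ 439.9 -147.9   91. ]
```

```bash
sed -i 's/m=gold&(abs(Q\[...,0\]+40)<60)&(abs(Q\[...,1\])<75)/m=gold\&(h[...,0]>16)\&(Q[...,0]<-1.5)\&(Q[...,0]>-60)\&(abs(Q[...,1]+40)<28)/' m4.py; python3 m4.py 4 | grep -A1 squat
python3 - <<'E'
from h import *
for n,s in(("scene",np.s_[100:160,230:290]),("top",np.s_[160:210,165:215])):
    c=pickle.load(open(n+"4.pkl","rb"))["color"][s]; cv2.imwrite(f"pics/{n}4zz.png",cv2.resize(c,None,fx=9,fy=9,interpolation=cv2.INTER_NEAREST))
E
```

```text
scene squat lid top 38 [-26.1 -41.   74.5] [-44.1 -58.4  72. ] [ -7.  -26.5  76.7] (-25.44577407836914, -41.743896484375) 19.51336669921875
  ray centre [-30.  -40.7  75. ]
--
top squat lid top 30 [-25.8 -39.6  75.6] [-39.8 -59.   70.8] [ -9.9 -24.3  78.7] (-26.994413375854492, -41.632728576660156) 17.856582641601562
  ray centre [-26.2 -38.6  75. ]
```

View pics/top4zz.png

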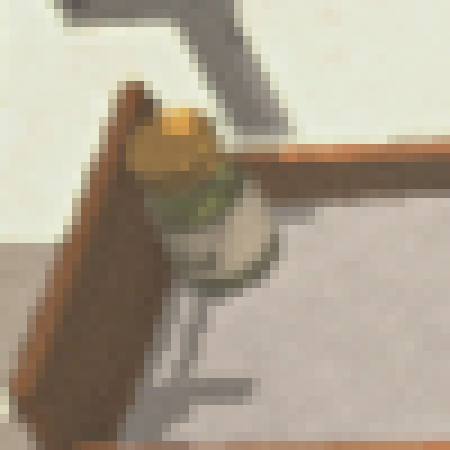

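The squat jar's lid measures about 26 mm from my estimated stop, near y=-40. With the contact force seen there, it is touching the board within calibration error. Now for the red jar.

Request:
jog_arm(series=[0.03,0.007,0,-0.004,-0.04,0,1,0.07,0.017,0,-0.008,-0.09,0,1,0.11,0.027,0,-0.012,-0.14,0,1,0.15,0.037,0,-0.016,-0.19,0,1,0.19,0.046,0,-0.02,-0.24,0,1,0.22,0.053,0,-0.023,-0.28,0,1,0.238,0.058,0,-0.0255,-0.2998,0,1,0.238,0.058,0,-0.0255,-0.2998,-0.02,1,0.238,0.058,0,-0.0255,-0.2998,-0.02,1], squeeze=25)

```text
clock: 12.45
eef_pos: [444.0, -148.3, 187.7]
eef_rot: [-2.251, 1.568, 2.7]
wrist_force: [0.2, 0.0, 0.7]
finger_gap: 94.0
```

```bash
python3 - <<'E'
from h import *
from cell import manip
s=manip.read_state(); print(s['clock'],s['eef_pos'],R.from_euler('xyz',s['eef_rot']).as_matrix().round(3).tolist(),s['wrist_force'],s['finger_gap'])
c=manip.camera("top");pickle.dump(c,open("top5.pkl","wb")); cv2.imwrite("pics/top5z.png",cv2.resize(c["color"][130:270,180:350],None,fx=4,fy=4,interpolation=cv2.INTER_CUBIC))
E
```

```text
12.45 [ 444.01073284 -148.27985342  187.69826648] [[-0.002, 0.972, 0.237], [0.001, 0.237, -0.972], [-1.0, -0.002, -0.002]] [0.24677245 0.00617998 0.68891908] 93.99481876988833
```

View pics/top5z.png

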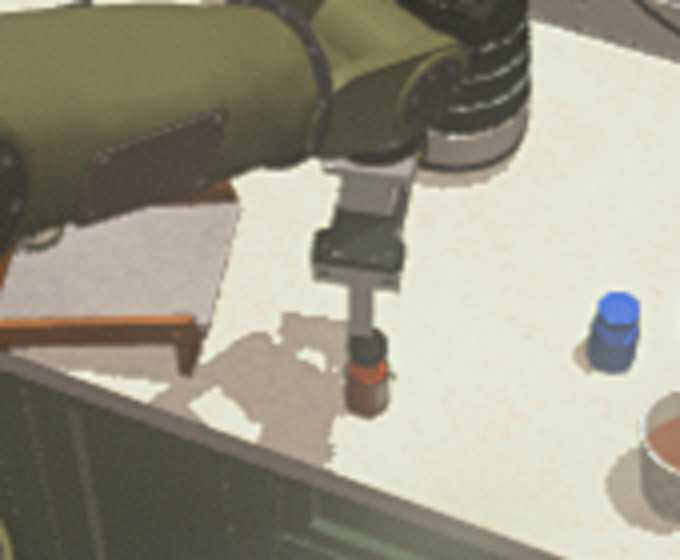

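The gripper is above the red jar and aligned with it (jar at about 366,375 in the crop). Descending to grasp.

Request:
jog_arm(series=[0,0,0,0,0,-0.045,1,0,0,0,0,0,-0.09,1,0,0,0,0,0,-0.12,1,0,0,0,0,0,-0.136,1,0,0,0,0,0,-0.136,1,0,0,0,0,0,-0.136,0.2,0,0,0,0,0,-0.136,-1,0,0,0,0,0,-0.136,-1,0,0,0,0,0,-0.136,-1,0,0,0,0,0,-0.136,-1,0,0,0,0,0,-0.136,-1], squeeze=25)

```text
clock: 13.88
eef_pos: [444.4, -148.7, 52.8]
eef_rot: [2.421, 1.571, 1.089]
wrist_force: [-0.2, 0.4, 0.1]
finger_gap: 39.5
```

Request:
jog_arm(series=[0,0,0,0,0,0.03,-1,0,0,0,0,0,0.07,-1,0,0,0,0,0,0.11,-1,0,0,0,0,0,0.13,-1,0,0,0,0,0,0.13,-1])

```text
clock: 14.5
eef_pos: [444.7, -148.8, 183.6]
eef_rot: [0.945, 1.569, -0.386]
wrist_force: [-0.6, 0.0, -1.6]
finger_gap: 39.9
```

```bash
python3 - <<'E'
from h import *
from cell import manip
s=manip.read_state(); print(s['clock'],s['eef_pos'],s['wrist_force'],s['finger_gap'])
c0=s['eef_pos']
for x,h in((-150,30),(-150,0)): 
    p=pt(x,38,52.5+h); print(x,h,p.round(1),(p-c0).round(1))
c=manip.camera("top");cv2.imwrite("pics/top6z.png",cv2.resize(c["color"][130:270,180:350],None,fx=4,fy=4,interpolation=cv2.INTER_CUBIC))
E
```

```text
14.5 [ 444.7343078  -148.80144651  183.59649171] [-0.55553785  0.0127322  -1.62651373] 39.91599487015946
-150 30 [427.5  80.  138.3] [-17.3 228.9 -45.3]
-150 0 [429.2  73.  109.2] [-15.5 221.8 -74.4]
```

View pics/top6z.png

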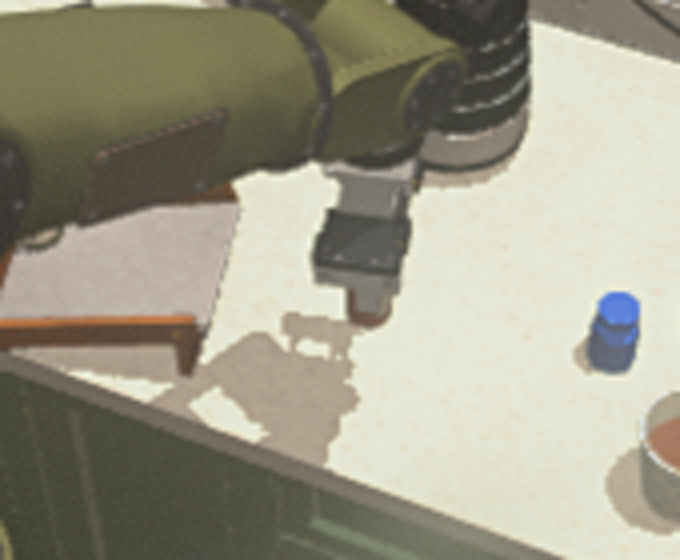

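Request:
jog_arm(series=[-0.03,-0.007,0,-0.002,0.03,0,-1,-0.07,-0.017,0,-0.005,0.07,0,-1,-0.11,-0.027,0,-0.008,0.11,0,-1,-0.15,-0.037,0,-0.011,0.15,0,-1,-0.19,-0.046,0,-0.014,0.19,0,-1,-0.238,-0.058,0,-0.0169,0.2287,-0.02,-1,-0.238,-0.058,0,-0.0169,0.2287,-0.0445,-1,-0.238,-0.058,0,-0.016,0.2252,-0.059,-1,-0.238,-0.058,0,-0.0154,0.2226,-0.0697,-1,-0.238,-0.058,0,-0.0154,0.2226,-0.0697,-1,-0.238,-0.058,0,-0.0154,0.2226,-0.0697,-1])

```text
clock: 15.92
eef_pos: [429.3, 73.6, 113.6]
eef_rot: [0.003, 1.326, -1.329]
wrist_force: [0.4, -0.3, -1.8]
finger_gap: 39.5
```

```bash
python3 st.py; python3 - <<'E'
from h import *
from cell import manip
for n in("scene","top"):
    c=manip.camera(n); pickle.dump(c,open(f"{n}7.pkl","wb"))
    a=c["color"]; a=a[60:230,170:330] if n=="scene" else a[100:260,120:320]
    cv2.imwrite(f"pics/{n}7z.png",cv2.resize(a,None,fx=3.5,fy=3.5,interpolation=cv2.INTER_CUBIC))
E
```

```text
15.925 tray frame TCP [-150.44   37.75   56.85] F tray [ 0.1 -0.3 -1.8] gap 39.5251768945967
[[0.0, -0.001, -1.0], [-0.001, -1.0, 0.001], [-1.0, 0.001, -0.0]]
```

View pics/scene7z.png

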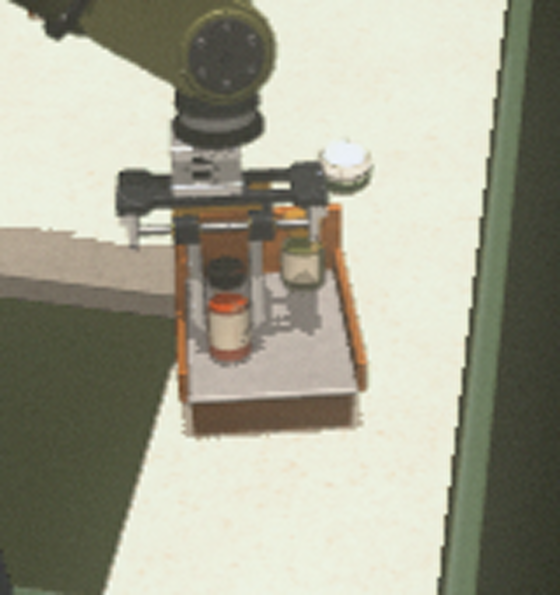

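View pics/top7z.png

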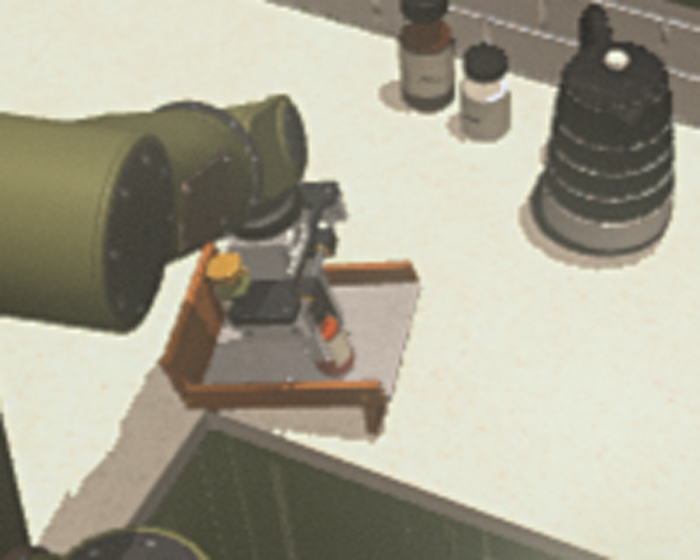

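Request:
jog_arm(series=[0,0,0,0.0001,-0.0006,-0.0025,-1,0,0,0,0.0001,-0.0006,-0.0025,-1,0,0,0,0.0001,-0.0006,-0.0025,-1])

```text
clock: 16.4
eef_pos: [429.1, 73.4, 110.6]
eef_rot: [0.0, 1.326, -1.331]
wrist_force: [0.5, -0.3, -1.4]
finger_gap: 39.7
```

Request:
jog_arm(series=[0,0,0,0,-0.0002,-0.0007,-1,0,0,0,0,-0.0002,-0.0007,-1,0,0,0,0,-0.0002,-0.0007,-1])

```text
clock: 16.77
eef_pos: [429.1, 73.2, 110.0]
eef_rot: [0.001, 1.326, -1.331]
wrist_force: [-0.8, -0.1, 2.9]
finger_gap: 39.2
```

Request:
jog_arm(series=[0,0,0,0,-0.0002,-0.0007,-1,0,0,0,0,-0.0002,-0.0007,-1,0,0,0,0,-0.0002,-0.0007,-1])

```text
clock: 17.15
eef_pos: [429.1, 73.2, 109.9]
eef_rot: [0.002, 1.326, -1.33]
wrist_force: [-7.0, 3.7, 14.8]
finger_gap: 39.8
```

Request:
jog_arm(series=[0,0,0,0,0.0001,0.0006,-1,0,0,0,-0.0023,0.0095,-0.0018,-1,0,0,0,-0.0046,0.019,-0.0043,-1,0,0,0,-0.0069,0.0284,-0.0067,-1,0,0,0,-0.0092,0.0378,-0.0091,-1,0,0,0,-0.0115,0.0472,-0.0115,-1,0,0,0,-0.0115,0.0472,-0.0115,-1])

```text
clock: 18.02
eef_pos: [417.5, 121.3, 97.6]
eef_rot: [0.003, 1.326, -1.328]
wrist_force: [-1.5, 4.1, 4.7]
finger_gap: 39.4
```

```bash
python3 st.py
```

```text
18.025 tray frame TCP [-98.95  37.9   53.26] F tray [3.1 0.4 5.6] gap 39.43603241668203
[[0.0, -0.001, -1.0], [0.0, -1.0, 0.001], [-1.0, -0.0, -0.0]]
```

Request:
jog_arm(series=[0,0,0,-0.0025,0.0104,-0.0027,-1,0,0,0,-0.0051,0.0207,-0.0053,-1,0,0,0,-0.0076,0.0311,-0.008,-1,0,0,0,-0.0101,0.0415,-0.0107,-1,0,0,0,-0.0126,0.0518,-0.0133,-1,0,0,0,-0.0147,0.0603,-0.0155,-1,0,0,0,-0.0147,0.0603,-0.0155,-1])

```text
clock: 18.9
eef_pos: [402.7, 181.5, 82.1]
eef_rot: [0.002, 1.326, -1.329]
wrist_force: [-0.6, 4.1, 4.2]
finger_gap: 39.8
```

```bash
python3 st.py
```

```text
18.9 tray frame TCP [-35.02  38.    53.25] F tray [ 3.  -0.3  5.1] gap 39.8412521247498
[[0.0, -0.001, -1.0], [0.0, -1.0, 0.001], [-1.0, -0.0, -0.0]]
```

Request:
jog_arm(series=[0,0,0,-0.0009,0.0038,-0.001,-1,0,0,0,-0.0018,0.0075,-0.0019,-1,0,0,0,-0.0018,0.0075,-0.0019,-1])

```text
clock: 19.27
eef_pos: [401.0, 188.6, 80.3]
eef_rot: [0.002, 1.326, -1.329]
wrist_force: [-0.3, 0.5, 5.5]
finger_gap: 39.6
```

```bash
python3 st.py
```

```text
19.275 tray frame TCP [-27.57  37.98  53.28] F tray [-0.8  0.2  5.5] gap 39.634544382079035
[[-0.0, -0.001, -1.0], [-0.0, -1.0, 0.001], [-1.0, 0.0, 0.0]]
```

Request:
jog_arm(series=[0,0,0,-0.0005,0.0019,-0.0005,-1,0,0,0,-0.0005,0.0019,-0.0005,-1])

```text
clock: 19.52
eef_pos: [400.6, 190.3, 79.8]
eef_rot: [0.002, 1.325, -1.33]
wrist_force: [-0.0, -1.2, 6.7]
finger_gap: 40.1
```

```bash
python3 st.py
```

```text
19.525 tray frame TCP [-25.76  38.01  53.24] F tray [-2.8  0.3  6.2] gap 40.08335693500957
[[-0.001, -0.0, -1.0], [-0.0, -1.0, 0.0], [-1.0, 0.0, 0.001]]
```

Request:
jog_arm(series=[0,0,0,-0.0005,0.0019,-0.0005,-1,0,0,0,-0.0005,0.0019,-0.0005,-1])

```text
clock: 19.77
eef_pos: [400.1, 192.2, 79.4]
eef_rot: [0.002, 1.325, -1.329]
wrist_force: [-0.2, -1.1, 6.6]
finger_gap: 39.8
```

```bash
python3 st.py; python3 - <<'E'
from h import *
from cell import manip
for n in("scene","top"):
    c=manip.camera(n); pickle.dump(c,open(f"{n}8.pkl","wb"))
    a=c["color"]; a=a[60:230,170:330] if n=="scene" else a[130:230,140:260]
    cv2.imwrite(f"pics/{n}8z.png",cv2.resize(a,None,fx=3.5,fy=3.5,interpolation=cv2.INTER_CUBIC))
E
```

```text
19.775 tray frame TCP [-23.75  38.03  53.27] F tray [-2.6  0.5  6.2] gap 39.84428100020106
[[-0.001, -0.001, -1.0], [-0.0, -1.0, 0.001], [-1.0, 0.0, 0.001]]
```

View pics/scene8z.png

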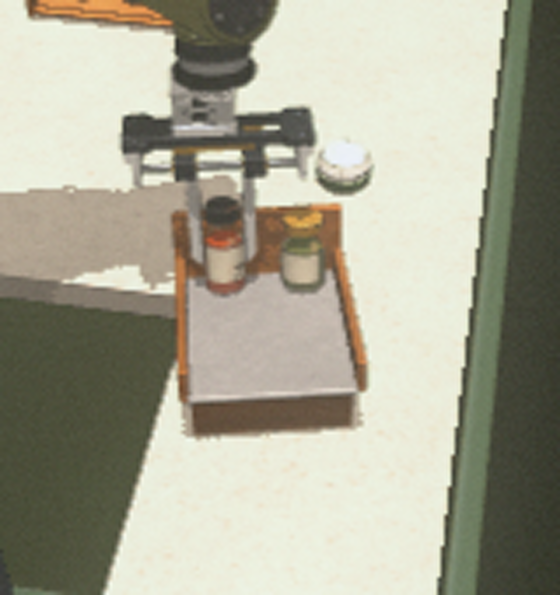

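View pics/top8z.png

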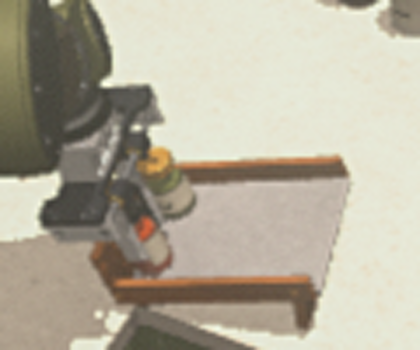

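The force plateau could be plain floor friction rather than the backboard, so I'll push on until it clearly rises.

Request:
jog_arm(series=[0,0,0,-0.0005,0.0019,-0.0005,-1,0,0,0,-0.0005,0.0019,-0.0005,-1])

```text
clock: 20.12
eef_pos: [399.6, 194.1, 78.9]
eef_rot: [0.002, 1.325, -1.329]
wrist_force: [1.0, -1.9, 6.5]
finger_gap: 39.4
```

```bash
python3 st.py
```

```text
20.125 tray frame TCP [-21.72  38.07  53.27] F tray [-3.6 -0.5  5.8] gap 39.385369033276596
[[-0.001, -0.001, -1.0], [-0.0, -1.0, 0.001], [-1.0, 0.0, 0.001]]
```

Request:
jog_arm(series=[0,0,0,-0.0003,0.0014,-0.0004,-1,0,0,0,-0.0003,0.0014,-0.0004,-1])

```text
clock: 20.38
eef_pos: [399.6, 194.4, 78.8]
eef_rot: [0.001, 1.323, -1.331]
wrist_force: [1.9, -12.3, 12.2]
finger_gap: 39.8
```

```bash
python3 st.py
```

```text
20.375 tray frame TCP [-21.36  38.01  53.31] F tray [-15.    1.1   8.8] gap 39.82954054812871
[[-0.003, -0.0, -1.0], [-0.0, -1.0, 0.0], [-1.0, 0.0, 0.003]]
```

The contact is now unmistakable: -15 N at x=-21.4, so the board lies at about -0.9 in my frame. The squat jar's stop at about -23.5 is therefore also at contact. Releasing the red jar and retreating straight up.

Request:
jog_arm(series=[0,0,0,0,0,0,0,0,0,0,0,0,0,0.3,0,0,0,0,0,0,0.3,0,0,0,0,0,0,0.3])

```text
clock: 20.88
eef_pos: [399.2, 195.2, 78.2]
eef_rot: [-0.001, 1.326, -1.332]
wrist_force: [-0.2, -1.1, -0.5]
finger_gap: 61.2
```

```bash
python3 st.py
```

```text
20.875 tray frame TCP [-20.42  38.24  52.94] F tray [-0.8  0.5 -0.8] gap 61.240983776704624
[[0.0, 0.0, -1.0], [-0.0, -1.0, -0.0], [-1.0, 0.0, -0.0]]
```

Request:
jog_arm(series=[0,0,0,-0.0015,0.006,0.025,0.3,0,0,0,-0.0042,0.017,0.07,0.3,0,0,0,-0.006,0.023,0.115,0.3,0,0,0,-0.006,0.0,0.14,-0.6,0,0,0,-0.006,-0.05,0.14,-1,0,0,0,-0.006,-0.1,0.14,-1,0,0,0,-0.006,-0.1,0.14,-1])

```text
clock: 21.75
eef_pos: [393.1, 93.0, 218.6]
eef_rot: [0.002, 1.326, -1.333]
wrist_force: [-0.2, 0.4, 0.1]
finger_gap: 24.5
```

```bash
python3 st.py; python3 - <<'E'
from h import *
from cell import manip
for n in("scene","top"):
    c=manip.camera(n); pickle.dump(c,open(f"{n}9.pkl","wb"))
    a=c["color"]; a=a[60:210,190:310] if n=="scene" else a[140:230,150:260]
    cv2.imwrite(f"pics/{n}9z.png",cv2.resize(a,None,fx=5,fy=5,interpolation=cv2.INTER_CUBIC)[:600])
E
python3 m4.py 9
```

```text
21.75 tray frame TCP [-149.34   68.34  165.37] F tray [0.3 0.1 0.2] gap 24.53464552341184
[[-0.0, 0.0, -1.0], [-0.004, -1.0, -0.0], [-1.0, 0.004, 0.0]]
scene squat lid top 50 [-28.1 -41.3  74.4] [-44.9 -58.2  69. ] [ -8.6 -23.9  76.8] (-26.78725242614746, -41.536251068115234) 19.238033294677734
  ray centre [-32.2 -41.   75. ]m4.py:10: RuntimeWarning: Mean of empty slice.
  v,u=np.nonzero(m); print(n,"squat lid top",len(P),P.mean(0).round(1),P.min(0).round(1),P.max(0).round(1),cc,r)
  ret = um.true_divide(
Traceback (most recent call last):
  File "m4.py", line 10, in <module>
    v,u=np.nonzero(m); print(n,"squat lid top",len(P),P.mean(0).round(1),P.min(0).round(1),P.max(0).round(1),cc,r)
                                                                         ~~~~~^^^
ValueError: zero-size array to reduction operation minimum which has no identity
```

View pics/scene9z.png

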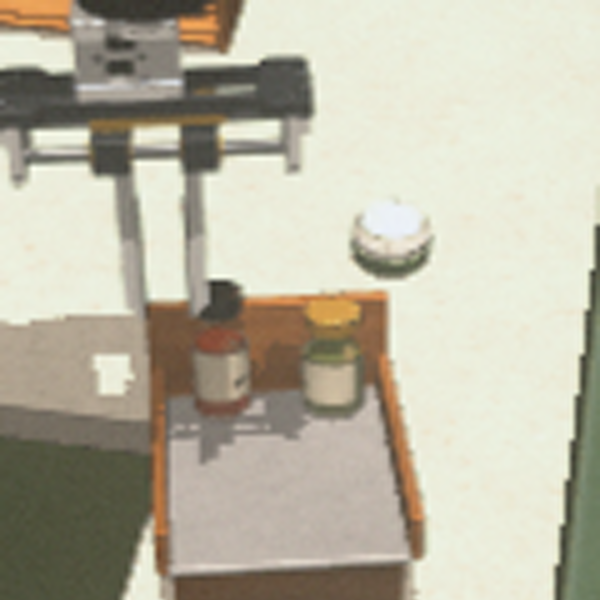

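View pics/top9z.png

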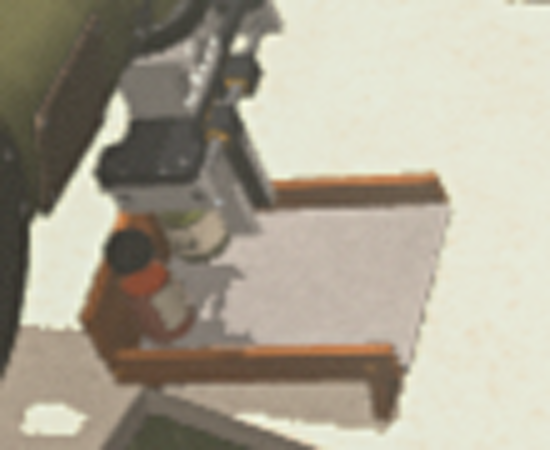

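Both jars stand against the board. To be sure of the squat jar, I'll nudge it low on its uphill side with the closed fingers.

Request:
jog_arm(series=[0,0,0,0.03,0.015,-0.02,-1,0,0,0,0.065,0.035,-0.05,-1,0,0,0,0.0963,0.0595,-0.097,-1,0,0,0,0.0975,0.054,-0.12,-1,0,0,0,0.0994,0.047,-0.1484,-1,0,0,0,0.0994,0.047,-0.1484,-1,0,0,0,0.0994,0.047,-0.1484,-1], squeeze=15)

```text
clock: 22.72
eef_pos: [493.0, 143.0, 70.9]
eef_rot: [0.004, 1.326, -1.327]
wrist_force: [-0.6, 0.2, 0.3]
finger_gap: 0.6
```

```bash
python3 st.py; python3 - <<'E'
from h import *
from cell import manip
for n in("scene","top"):
    c=manip.camera(n); pickle.dump(c,open(f"{n}10.pkl","wb"))
    a=c["color"]; a=a[60:210,190:310] if n=="scene" else a[140:230,150:260]
    cv2.imwrite(f"pics/{n}10z.png",cv2.resize(a,None,fx=4,fy=4,interpolation=cv2.INTER_CUBIC)[:600])
E
```

```text
22.725 tray frame TCP [-89.37 -40.56  28.1 ] F tray [0.3 0.6 0.4] gap 0.6300324202053419
[[0.0, -0.001, -1.0], [0.0, -1.0, 0.001], [-1.0, -0.0, -0.0]]
```

View pics/scene10z.png

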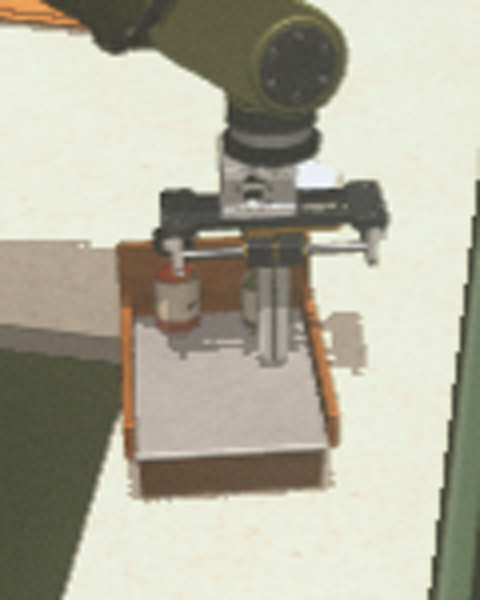

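View pics/top10z.png

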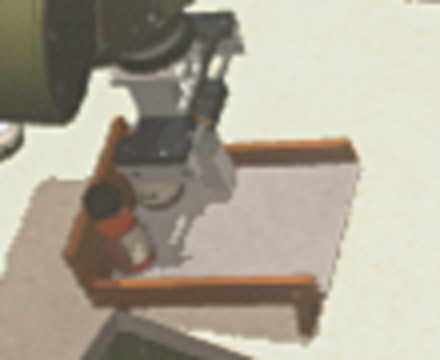

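Request:
jog_arm(series=[0,0,0,-0.0005,0.0019,0.0078,-1,0,0,0,-0.0028,0.0113,0.0054,-1,0,0,0,-0.005,0.0208,0.0029,-1,0,0,0,-0.0069,0.0283,0.001,-1,0,0,0,-0.0069,0.0283,0.001,-1])

```text
clock: 23.45
eef_pos: [485.5, 170.9, 70.6]
eef_rot: [-0.003, 1.326, -1.333]
wrist_force: [-0.4, 0.2, -0.3]
finger_gap: 0.6
```

```bash
python3 st.py
```

```text
23.45 tray frame TCP [-61.28 -39.86  34.87] F tray [ 0.4  0.3 -0.2] gap 0.6068184967651298
[[-0.0, 0.0, -1.0], [0.001, -1.0, -0.0], [-1.0, -0.001, 0.0]]
```

Request:
jog_arm(series=[0,0,0,-0.0006,0.0024,-0.0006,-1,0,0,0,-0.0006,0.0024,-0.0006,-1])

```text
clock: 23.7
eef_pos: [485.2, 172.7, 70.3]
eef_rot: [-0.0, 1.326, -1.332]
wrist_force: [0.0, 0.3, -0.2]
finger_gap: 0.4
```

```bash
python3 st.py
```

```text
23.7 tray frame TCP [-59.43 -40.01  35.03] F tray [ 0.3 -0.1 -0.1] gap 0.4299095116602749
[[0.0, 0.0, -1.0], [-0.0, -1.0, -0.0], [-1.0, 0.0, -0.0]]
```

Request:
jog_arm(series=[0,0,0,-0.0005,0.0019,-0.0005,-1,0,0,0,-0.0005,0.0019,-0.0005,-1])

```text
clock: 23.95
eef_pos: [484.6, 174.7, 69.8]
eef_rot: [-0.0, 1.326, -1.332]
wrist_force: [0.1, -0.1, -0.1]
finger_gap: 0.2
```

```bash
python3 st.py
```

```text
23.95 tray frame TCP [-57.33 -39.97  35.03] F tray [-0.1 -0.1 -0.2] gap 0.19941173535567835
[[0.0, 0.0, -1.0], [-0.0, -1.0, -0.0], [-1.0, 0.0, -0.0]]
```

Contact is expected near -54. Advancing in 2 mm steps.

Request:
jog_arm(series=[0,0,0,-0.0005,0.0019,-0.0005,-1,0,0,0,-0.0005,0.0019,-0.0005,-1])

```text
clock: 24.2
eef_pos: [484.1, 176.6, 69.3]
eef_rot: [-0.0, 1.326, -1.332]
wrist_force: [1.3, -0.1, 1.0]
finger_gap: 0.7
```

```bash
python3 st.py
```

```text
24.2 tray frame TCP [-55.25 -39.93  35.06] F tray [-0.6 -1.3  0.9] gap 0.7010182991757684
[[0.0, 0.0, -1.0], [-0.0, -1.0, -0.0], [-1.0, 0.0, -0.0]]
```

Request:
jog_arm(series=[0,0,0,-0.0005,0.0019,-0.0005,-1,0,0,0,-0.0005,0.0019,-0.0005,-1])

```text
clock: 24.45
eef_pos: [483.6, 178.6, 68.8]
eef_rot: [-0.0, 1.326, -1.332]
wrist_force: [1.0, 0.5, -0.9]
finger_gap: 0.6
```

```bash
python3 st.py
```

```text
24.45 tray frame TCP [-53.19 -39.88  35.03] F tray [ 0.4 -1.1 -0.9] gap 0.576630459536938
[[0.0, 0.0, -1.0], [-0.0, -1.0, -0.0], [-1.0, 0.0, -0.0]]
```

Request:
jog_arm(series=[0,0,0,-0.0005,0.0019,-0.0005,-1,0,0,0,-0.0005,0.0019,-0.0005,-1])

```text
clock: 24.7
eef_pos: [483.1, 180.4, 68.3]
eef_rot: [-0.0, 1.326, -1.332]
wrist_force: [-0.5, -0.4, -0.3]
finger_gap: 0.5
```

```bash
python3 st.py
```

```text
24.7 tray frame TCP [-51.18 -39.85  35.02] F tray [-0.2  0.6 -0.4] gap 0.5095104647195954
[[0.0, 0.0, -1.0], [-0.0, -1.0, -0.0], [-1.0, 0.0, -0.0]]
```

Request:
jog_arm(series=[0,0,0,-0.0004,0.0014,-0.0004,-1,0,0,0,-0.0004,0.0014,-0.0004,-1])

```text
clock: 24.95
eef_pos: [483.2, 180.7, 68.3]
eef_rot: [0.0, 1.324, -1.332]
wrist_force: [2.4, -10.4, 3.3]
finger_gap: 0.4
```

```bash
python3 st.py; python3 - <<'E'
from h import *
from cell import manip
for n in("scene","top"):
    c=manip.camera(n); pickle.dump(c,open(f"{n}11.pkl","wb"))
    a=c["color"]; a=a[60:210,190:310] if n=="scene" else a[140:230,150:260]
    cv2.imwrite(f"pics/{n}11z.png",cv2.resize(a,None,fx=4,fy=4,interpolation=cv2.INTER_CUBIC)[:600])
E
```

```text
24.95 tray frame TCP [-50.92 -39.95  35.08] F tray [-11.1   0.2   0.7] gap 0.3864543374066642
[[-0.002, 0.0, -1.0], [-0.0, -1.0, -0.0], [-1.0, 0.0, 0.002]]
```

View pics/top11z.png

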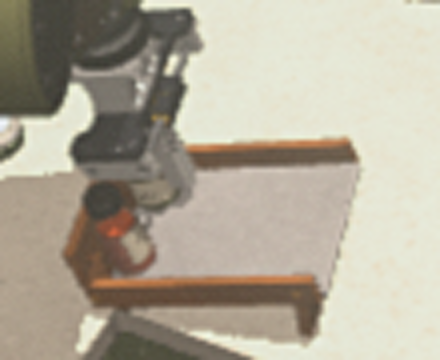

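The force rose steeply with no sliding beforehand, so the squat jar is pinned hard against the board. Backing off and taking final pictures.

Request:
jog_arm(series=[0,0,0,0.0023,-0.0094,0.0024,-1,0,0,0,0.0069,-0.0283,0.0073,-1,0,0,0,0.007,-0.028,0.05,-1,0,0,0,0.007,-0.04,0.11,-1,0,0,0,0.007,-0.1,0.16,-1,0,0,0,0.007,-0.16,0.18,-1,0,0,0,0.007,-0.22,0.18,-1,0,0,0,0.007,-0.28,0.18,-1,0,0,0,0.007,-0.28,0.18,-1])

```text
clock: 26.18
eef_pos: [488.9, -102.1, 248.3]
eef_rot: [0.002, 1.325, -1.335]
wrist_force: [-0.1, 1.1, -0.7]
finger_gap: 0.7
```

```bash
python3 - <<'E'
from h import *
from cell import manip
print(manip.read_state()['clock'])
for n in("scene","top"):
    c=manip.camera(n); pickle.dump(c,open(f"{n}12.pkl","wb")); cv2.imwrite(f"pics/{n}12.png",c["color"])
    a=c["color"]; a=a[90:200,205:305] if n=="scene" else a[140:230,150:260]
    cv2.imwrite(f"pics/{n}12z.png",cv2.resize(a,None,fx=5,fy=5,interpolation=cv2.INTER_CUBIC)[:600])
    W=cloud(c)+np.array([0,0,1.8]); Q=(W-stop)@T
    for nm,y0,h,r in(("squat",-40,75,22.5),("red",38,92,20.5)):
        m=np.isfinite(Q[...,0])&(abs(Q[...,1]-y0)<27)&(Q[...,0]>-60)&(Q[...,0]<-2)&(abs(Q[...,2]-h)<3.5)
        P=Q[m]; print(n,nm,len(P),P.mean(0).round(1) if len(P) else'', P.min(0).round(1)if len(P) else'',P.max(0).round(1)if len(P) else'')
        # front side points by height: lean of uphill side
        for z in(12,30,50):
            m=np.isfinite(Q[...,0])&(abs(Q[...,1]-y0)<8)&(Q[...,0]>-70)&(Q[...,0]<-8)&(abs(Q[...,2]-z)<6)
            if m.any(): print("   z",z,m.sum(),"x front",np.percentile(Q[m][:,0],20).round(1))
E
```

```text
26.175
scene squat 12 [-10.4 -42.8  74.6] [-15.9 -55.4  72.7] [ -3.8 -28.1  76.3]
   z 12 10 x front -43.5
   z 30 10 x front -44.9
   z 50 19 x front -35.3
scene red 0   
   z 12 15 x front -41.0
   z 30 1 x front -39.1
   z 50 2 x front -36.3
top squat 27 [-27.3 -28.5  74.7] [-38.5 -48.3  71.9] [-13.  -16.4  78.4]
   z 12 6 x front -41.6
   z 30 6 x front -42.8
   z 50 14 x front -39.4
top red 34 [-24.5  41.6  92.5] [-38.   26.8  89. ] [-9.5 58.5 95.4]
   z 12 7 x front -55.1
   z 30 6 x front -40.4
   z 50 15 x front -38.9
```

View pics/scene12z.png

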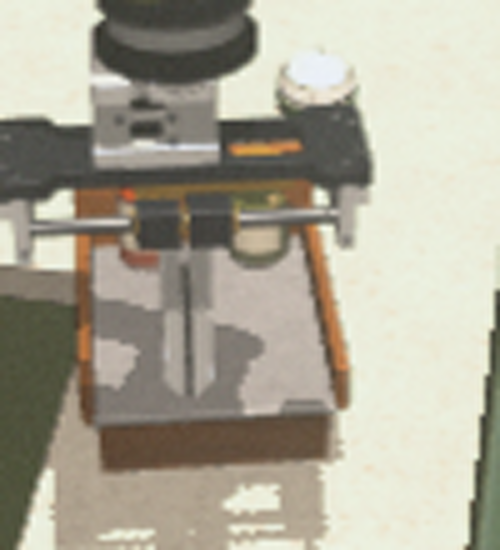

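View pics/top12.png

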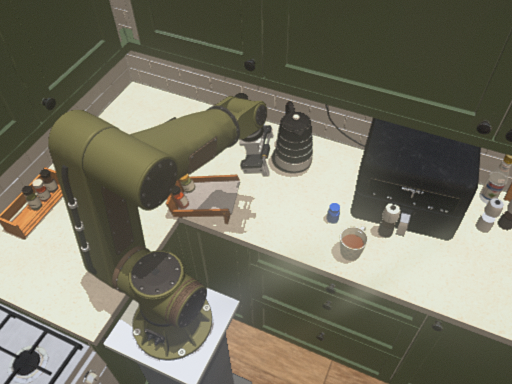

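View pics/scene12.png

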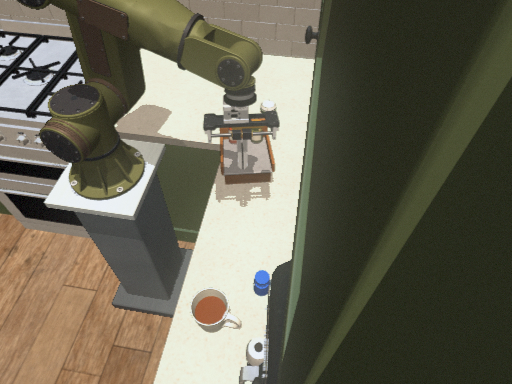

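The jar fronts (squat about -43 mm, red about -40 mm) match standing against the board, and the mug, pepper grinder and timer are at their starting pixels. I'll move the arm aside for one unobstructed look.

Request:
jog_arm(series=[0,0,0,-0.03,-0.06,0.02,-1,0,0,0,-0.06,-0.12,0.02,-1,0,0,0,-0.09,-0.18,0.02,-1,0,0,0,-0.09,-0.18,0.02,-1])

```text
clock: 26.78
eef_pos: [398.7, -279.4, 268.1]
eef_rot: [0.0, 1.326, -1.333]
wrist_force: [0.9, 0.3, -1.2]
finger_gap: 0.5
```

```bash
python3 - <<'E'
from h import *
from cell import manip
print(manip.read_state()['clock'])
ims=[]
for n in("scene","top"):
    c=manip.camera(n); pickle.dump(c,open(f"{n}13.pkl","wb"))
    a=c["color"]; a=a[90:190,205:295] if n=="scene" else a[150:230,150:240]
    ims.append(cv2.resize(a,(390,430 if n=="scene" else 347),interpolation=cv2.INTER_CUBIC))
    W=cloud(c)+np.array([0,0,1.8]); Q=(W-stop)@T
    for nm,y0,h in(("squat",-40,75),("red",38,92)):
        m=np.isfinite(Q[...,0])&(abs(Q[...,1]-y0)<27)&(Q[...,0]>-60)&(Q[...,0]<-2)&(abs(Q[...,2]-h)<3.5)
        P=Q[m]; print(n,nm,len(P),P.mean(0).round(1) if len(P) else'')
ims[1]=cv2.copyMakeBorder(ims[1],0,430-347,0,0,cv2.BORDER_CONSTANT)
cv2.imwrite("pics/f13.png",np.hstack(ims))
E
```

```text
26.775
scene squat 53 [-24.6 -41.1  74.1]
scene red 45 [-23.3  36.4  91.5]
top squat 0 
top red 0
```

View pics/f13.png

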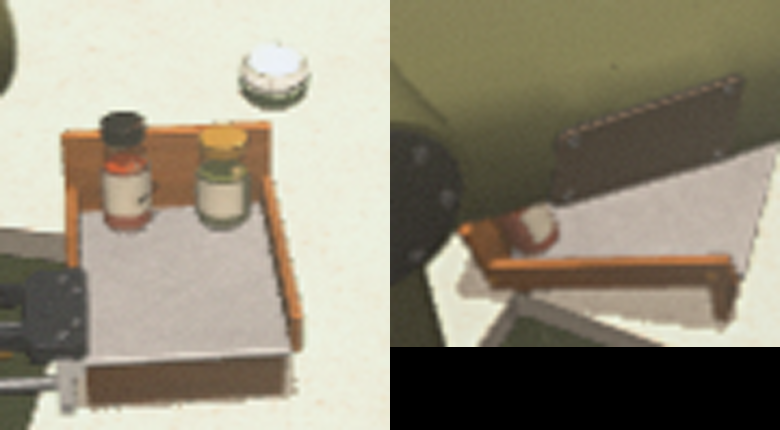

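Both jars stand flat, square and free against the backboard (lid centres about x=-24.6, y=-41 and x=-23.3, y=+36 in my frame). Handing in.

```bash
python3 -c "
from cell import manip
print(manip.sign_off())"
```

```text
the job is handed in; nothing more can be done
None
```

Both jars are standing side by side against the backboard, flat on the tray floor and let go, and I have handed the job in. I set each one down on the raised half, tilted to match the slope, and slid it down in the grip under about 5 N of downward force. It took about 27 s of the 48 s allowed; sign-off gives no verdict.

**Contact with the backboard:**
- **Red jar:** it stopped firmly, with the force rising to 15 N.
- **Squat jar:** the force as it slid in could have been plain floor friction, so I nudged it low on its uphill side with closed fingers. It was already firm against the board (11 N, no sliding first).

**Final positions:** the scene camera puts the lid centres, in mm in the tray_stop frame, at:

| Jar | x | y | x limit |
|---|---|---|---|
| Squat | -24.6 | -41 | -29 |
| Red | -23.3 | +36 | -27 |

My frame is off by 1–2 mm. An earlier rough colour-based reading put the squat jar's lid at x -26 to -32, but the firm contact and its front face at about x = -43 mm agree with it touching.

**Everything else:** the mug, timer and pepper grinder looked unmoved in the pictures. In the very last pictures, the arm hid most of the tray from the top camera, so the final check relies on the scene camera.

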